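# Click the lamp battery into a dock bay and tug-test its latch

## Task

Push the black headlamp battery pack gently down into either bay of the charging dock until its spring latch clicks and the pack is fully home, then, without letting go of it, prove the latch by tugging the pack straight up with about 8 to 10 N for half a second. A good latch holds such a tug, but one of the two bays has a worn latch that lets the pack slip out sooner: if that happens, click and tug-test the pack in the other bay. Once a latch has held, leave the pack fully home there and let go of it; never press it against the dock with more than about 30 N, and leave the other gear where it lies.

Things in the scene. Friction and masses are not known exactly. Their poses are not given: they have to be found in the camera images.
- pack_mid (a point): Centre (half-way up) of the loose black battery pack, a block 54 mm (its x) by 38 mm (its y) by 92 mm tall (z up), 0.15 to 0.25 kg, standing upright on the shelf at first. Grasp it from above across the 38 mm (closing along its y), fingertips no lower than 7 mm above this centre: its lower 40 mm goes into the dock. The same either way round (half a turn).
- pack: The same battery pack; origin at the centre of its underside. The lower rim of its foot is bevelled all round, 5 mm in over a height of 9 mm. Across each 38 mm wide end face (+x and -x) runs a groove 5 mm deep, 18 to 33 mm above the underside, in which the latch rollers catch.
- dock: Fixed grey dock, 106 mm (its x) by 250 mm (its y) by 48 mm tall, origin at its underside centre. Two open-topped bays side by side along its y, each 57 mm (x) by 41 mm (y), floor 8 mm above the shelf: the pack goes in with its x along the dock's x (either way), 1.5 mm to spare on each side. Steel latch covers stand 6 mm above the rim at the near and far side of each bay.
- bay_left (a point): Where the pack's centre (pack_mid) lies when the pack is fully home in the bay at +65 mm along the dock's y: on the bay's vertical axis, 54 mm above the shelf, 6 mm above the dock's rim. Axes as the dock's.
- bay_right (a point): The same for the bay at -65 mm along the dock's y.
- catch_1: One of the two spring latches, in one of the bays (which one varies); origin on the bay's axis at shelf height. A latch is two sprung steel rollers, 12 mm thick, 33.7 mm above the shelf, standing 4.5 mm into the bay from its near and far side. The foot meets them about 23 mm above the bay floor, spreads them (6 to 14 N if good, 1 to 3 N if worn), and they snap into the grooves about 4 mm above it.
- catch_2: The other latch, in the other bay, of the same look; one of the two is worn. The clicked-in pack rests on the hard bay floor. Pulled up, it has 2 to 2.5 mm of free play, then the pull climbs steeply, over about 1 mm: a good latch holds to 15 N or more, a worn one lets go below 5 N; after that the pull fades and the pack slides free, out of the latch once it is 10 mm up.
- headlamp: Bystander: teal headlamp housing without strap, 45 by 74 by 45 mm, loose; origin at its underside.
- ice_screw: Bystander: silver ice screw, about 170 mm long, lying, loose; origin near its middle on the shelf.
- trowel: Bystander: orange plastic trowel, about 275 mm long, lying, loose; origin where the handle meets the blade.
- carabiner_a: Bystander: gold carabiner 100 by 60 by 10 mm lying flat, loose; origin at its centre, underside.
- carabiner_b: Bystander: second gold carabiner lying crosswise on the first, loose; origin at its centre, underside.
- tin: Bystander: round aluminium tin, 64 mm across, 45 mm tall, loose; origin at its underside.
Things that resemble listed ones, but are neither listed nor needed, are in the scene too. Leave any green or yellow look-alike of the pack alone.

How it is judged (in metres and radians):
On the way, in this order (a step that is already met when the one before it is completed fails the run):
1. the pack is clicked in, fully home in one of the bays (((horizontal distance between pack_mid and bay_left below 0.005 m and z of pack_mid in the frame of bay_left below 0.0015 m) or (horizontal distance between pack_mid and bay_right below 0.005 m and z of pack_mid in the frame of bay_right below 0.0015 m))), for 0.1 s.
2. while still clicked in, the pack is pulled up against its latch with more than 6 N for 0.3 s ((contact force between pack and catch_1 above 6 N or contact force between pack and catch_2 above 6 N) and ((horizontal distance between pack_mid and bay_left below 0.006 m and z of pack_mid in the frame of bay_left below 0.005 m) or (horizontal distance between pack_mid and bay_right below 0.006 m and z of pack_mid in the frame of bay_right below 0.005 m))), for 0.3 s.
At the end, for the whole second after the job is handed in: After the tug has held, the pack stands clicked in and fully home in a bay (centre within 5 mm sideways and 2.5 mm in height of that bay's site), upright within 0.08 rad, at rest and let go of (((horizontal distance between pack_mid and bay_left below 0.005 m and z of pack_mid in the frame of bay_left below 0.0025 m) or (horizontal distance between pack_mid and bay_right below 0.005 m and z of pack_mid in the frame of bay_right below 0.0025 m)) and angle between pack's own z axis and vertical below 0.08 rad and linear speed of pack below 0.02 m/s); the robot touches nothing.
It fails at once if the pack is pressed against the dock with more than 50 N (contact force between pack and dock above 50 N).
It fails at once if another thing on the shelf is moved by more than 30 mm (distance of any of headlamp, ice_screw, trowel, carabiner_a, carabiner_b, tin from where it was at the start of the episode above 0.03 m).
It also fails if it takes over 72 s, if anything falls off the work surface, if the arm or the gripper's body presses on something with over 40 N, if the wrist force passes 120 N, or if a joint passes its speed limit or range.

## Robot

A 6-joint arm with a two-finger parallel gripper is mounted at the origin on the work surface. World frame = base frame: x ahead of the robot, y to its left, z up, the work surface at z = 0. Lengths are in mm, angles in rad, forces in N, time in s.
With the tool pointing down it reaches from about 375 to 925 mm from the base axis. Payload 5.7 kg.
Tool frame: the origin (TCP) lies where the fingers leave the gripper's body, on its centre line; the fingertips stand 73 mm ahead of it and the grasp point (between the pads) lies 54 mm ahead of it; z points along the fingers, y is the direction in which the jaws open and shut (so a half turn about z gives the same grasp; the last joint's range is limited). The gripper opens to 85 mm and grips with 20 to 120 N. Pads are 22 mm wide; open, the fingers measure 114 mm over their backs; the gripper's body (76 mm by 85 mm) begins 54 mm behind the grasp point. The pads swing forward as they close: fully open they stand 13 mm farther back than shut.
Start: joints at [-1.379, 0.359, 1.51, -0, 1.272, -0.115], TCP at [181.192, -571.963, 303.867] pointing down, gripper open.
Joint ranges: [-2.97, 2.97], [-1.01, 2.36], [0.21, 2.38], [-0.96, 4.11], [0.2, 2.71], [-2.98, 2.98]. Speed limits (rad/s): [2.39, 2.39, 3.14, 3.14, 3.14, 3.14].

## Interface

Orientations are given as a rotation vector (axis times angle).
In Python, from plant import sense, camera, finish_job, search_frame, silhouettes, landmark_of gives the robot as it stands.
- The arm moves only by the shell command python3 -m jog 'ROWS'. ROWS is JSON, a list of rows, each a list of 3 entries, a list of its own where there are three numbers: the shift along the tool's x, y, z as a fraction of full scale, then the turn, a rotation vector about the tool's x, y, z as a fraction of full scale, then the gripper command: -1 is fully open, 1 is shut, values between are in proportion. A call has 1 to 5 rows; each row shifts and turns the pose as measured when the row begins, along the tool's axes as they then stand; what a row does not reach is not made up. Full scale, the value 1, is 200 mm for a shift and pi/2 rad for a turn. A row lasts 1/10 s, in which the tool goes at most 50 mm and 8.59 degrees, less where a joint would pass 70% of its speed; a pose out of reach is approached as far as the arm can. A call with a number of a shift or a turn outside -1 to 1 is refused whole. A call with a gripper value outside its range is refused whole. The fingers move at their own pace and stop on an object; the grip force is fixed at half the most. Time passes only in rows, so rows that do not move let the fingers close. It gives the time, the measured TCP pose, the force and the opening at its end, in the units of the state.
- sense(): the state, without advancing time (a new reading comes with each control period).
- camera(name): name is "scene" or "side" or "wrist"; returns a dict with "image" (420x560x3 uint8, blue, green, red), "fov_y" (degrees; the focal length in pixels is half the picture's height over the tangent of half this angle, whatever the lens; pixels are square), "cx", "cy" (the principal point, pixels), "k1" (the pictures are not rectified: a ray, as slopes to the right and down, at radius r is drawn at 1 + k1 r^2 times it, then the intrinsics apply), "eye" and "attitude" of the camera in the world; the wrist camera has in their place "T_tool_cam" (4x4, takes a point from camera to tool coordinates, whose origin is the TCP and whose axes are the flange's). Camera axes: x right, y down, z forward; pixel columns grow to the right and rows downward; lengths in mm; the calibration is good to about 2 mm. A picture is of the moment at which its call begins: read the wrist's pose just before it. There is no depth.
- finish_job(): hands the job in, once; it reports no verdict.
Trained networks look in a picture, given as the dict that the camera call returned (one of the last four; its "shot" number tells which), for a name from the list of things; names that differ only in an ending like _2 or _b are one class to them, and where a whole thing is asked for, a point or a joint stands for the part that bears it (a point fixed in the world has none). Each returns a list of dicts, best first, with "confidence" (0 to 1); they miss things now and then, are a little off and sometimes report something else, mostly with a low value. They report only what shows in the picture. A call takes as long as a camera call. They do not tell look-alikes from the thing itself.
- search_frame(picture, target): "location" ([x, y, z] in mm, in the coordinates of the camera as it stood for that picture, good to about 4 mm: the middle of the surface that is visible of it).
- silhouettes(picture, target): "region" (420x560 bool, what is visible of it).
- landmark_of(picture, target): "location" ([x, y, z] in mm, in the coordinates of the camera as it stood for that picture, good to about 4 mm: a listed point, or the origin of a listed thing).
The state is a dict: "time": time; "joint_positions": joint angles; "qvel": joint speeds; "effort": joint torques, N m; "position": TCP position; "tcp_rot": TCP orientation; "force": force on the tool from outside, world axes, zero at the start; "ft_torque": the same for the moment, N m; "finger_gap": opening from 0.0 (shut) to 1.0 (fully open).
Only numpy, scipy, OpenCV 4.12 (cv2) and the standard library are available. Lean on these libraries where they do the work, as an engineer would, in place of code of your own. Each camera call takes 0.05 s, during which the arm holds its last target.

## Working session

There is one attempt and no reset: what is moved stays moved. The work goes in short steps, Python scripts to look and compute and a shell command to move; the robot and the scene stay as the last step left them, time stands still between calls to the robot, and variables do not carry over. Pictures are saved under pics/ and viewed, and the job is handed in when it is done.

```bash
ls; mkdir -p pics
python3 - <<'E'
from plant import *
import cv2
s=sense();print(s)
for n in ("scene","side","wrist"):
    c=camera(n); cv2.imwrite(f"pics/{n}0.png",c["image"]); print({k:v for k,v in c.items() if k!="image"})
    for t in ("pack_mid","pack","dock","bay_left","bay_right"):
        try: print(n,t,[(d["confidence"],d["location"]) for d in landmark_of(c,t)])
        except Exception as e: print(n,t,e)
E
```

```text
pics
{'time': 0.0, 'joint_positions': array([-1.37909666e+00,  3.59500282e-01,  1.51146393e+00,  1.76255945e-06,
        1.27251445e+00, -1.15102869e-01]), 'qvel': array([-0.00144302,  0.00108497, -0.00035978, -0.00215232,  0.00151867,
        0.00017017]), 'effort': array([-1.45784838e-03, -5.27623808e+01, -2.78620738e+01, -1.81451546e-04,
        1.31269536e-02,  3.98670670e-07]), 'position': array([ 181.08999796, -571.42478597,  303.04429719]), 'tcp_rot': array([-3.10283875e+00, -4.79747634e-01,  1.10722510e-04]), 'force': array([-0.29915654, -0.07098307,  0.17839569]), 'ft_torque': array([-0.00746834, -0.0108372 , -0.00428993]), 'finger_gap': 1.0001075660675602}
{'fov_y': 56.49436223082222, 'cx': 273.1284824235961, 'cy': 211.42600668234013, 'k1': -0.020132264714712276, 'eye': array([ 880.85433843, -751.26098578,  656.41014887]), 'attitude': array([-2.20700177, -0.54435256,  0.26439667]), 'shot': 1}
scene pack_mid [(0.81, [-84.3, 160.6, 754.6]), (0.79, [-137.1, 223.3, 687.7]), (0.75, [-204.2, 34.7, 917.0]), (0.66, [-235.2, 116.2, 822.4]), (0.61, [-126.4, 97.2, 848.7])]
scene pack 
[... 968 characters left out ...]
4.6])]
side dock [(0.62, [-114.7, 156.8, 839.7])]
side bay_left [(0.93, [-142.7, 152.1, 761.1])]
side bay_right [(0.96, [-82.5, 83.6, 849.7])]
{'fov_y': 59.53354377203484, 'cx': 281.5585758426121, 'cy': 215.45448108255874, 'k1': -0.05395703355410347, 'T_tool_cam': array([[-4.47491832e-04, -9.45355159e-01, -3.26042056e-01,
         8.38644350e+01],
       [ 9.99999672e-01, -6.43039280e-04,  4.91988111e-04,
        -1.74967254e-01],
       [-6.74761349e-04, -3.26041729e-01,  9.45355137e-01,
        -7.04653108e+01],
       [ 0.00000000e+00,  0.00000000e+00,  0.00000000e+00,
         1.00000000e+00]]), 'shot': 3}
wrist pack_mid []
wrist pack []
wrist dock []
wrist bay_left []
wrist bay_right []
```

View pics/scene0.png

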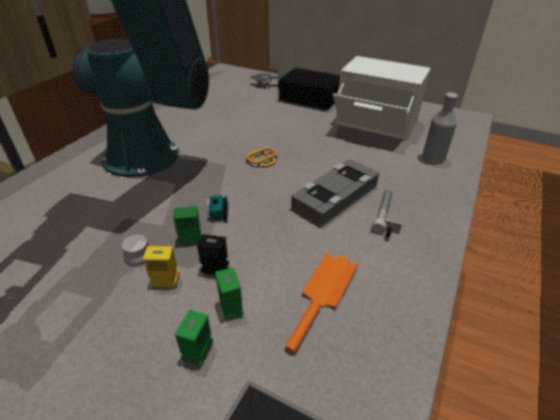

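View pics/side0.png

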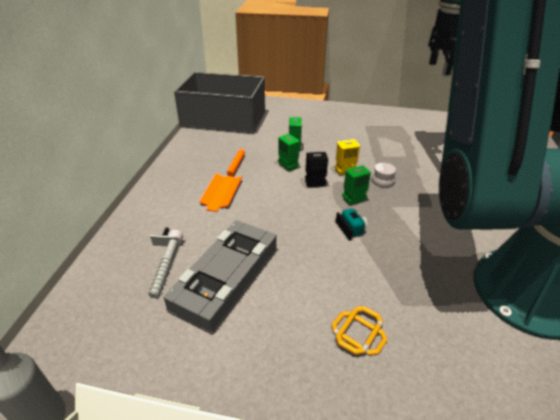

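View pics/wrist0.png

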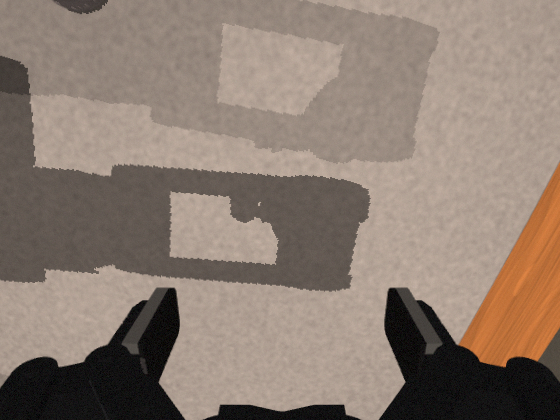

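```bash
cat > h.py <<'E'
import numpy as np, cv2
from scipy.spatial.transform import Rotation as R
from plant import *
def K(c):
    h,w=c["image"].shape[:2]; f=h/2/np.tan(np.radians(c["fov_y"])/2)
    return np.array([[f,0,c["cx"]],[0,f,c["cy"]],[0,0,1]]),np.array([c["k1"],0,0,0,0.])
def pose(c,s=None):
    if "eye" in c: return R.from_rotvec(c["attitude"]).as_matrix(),np.array(c["eye"])
    T=c["T_tool_cam"]; Rt=R.from_rotvec(s["tcp_rot"]).as_matrix()
    return Rt@T[:3,:3], Rt@T[:3,3]+s["position"]
def w(c,p,s=None):
    Rc,e=pose(c,s); return Rc@np.array(p)+e
def proj(c,P,s=None):
    Rc,e=pose(c,s); k,d=K(c); q=(np.atleast_2d(P)-e)@Rc
    return cv2.projectPoints(q.reshape(-1,1,3),np.zeros(3),np.zeros(3),k,d)[0].reshape(-1,2)
def ray(c,uv,z,s=None):
    Rc,e=pose(c,s); k,d=K(c)
    n=cv2.undistortPoints(np.array(uv,float).reshape(-1,1,2),k,d).reshape(-1,2)
    r=np.c_[n,np.ones(len(n))]@Rc.T
    return e+r*((z-e[2])/r[:,2])[:,None]
def box(c0,yaw,dims,z0=0):
    x,y,z=dims; v=np.array([[a*x/2,b*y/2,k] for k in (0,z) for a,b in((1,1),(1,-1),(-1,-1),(-1,1))],float)
    v=v@R.from_euler('z',yaw).as_matrix().T; v[:,2]+=z0; v[:,:2]+=c0[:2]; return v
E
python3 - <<'E'
from h import *
np.set_printoptions(precision=1,suppress=True)
for n in ("scene","side"):
    c=camera(n)
    for t in ("pack_mid","dock","bay_left","bay_right","headlamp","ice_screw","trowel","carabiner_a","tin"):
        for d in landmark_of(c,t): print(n,t,d["confidence"],w(c,d["location"]),proj(c,w(c,d["location"]))[0])
E
```

```text
scene pack_mid 0.66 [ 408.4 -366.7   45.7] [161.8 266.5]
scene pack_mid 0.6 [ 375.1 -241.8   46.7] [185.7 226.4]
scene pack_mid 0.6 [ 574.8 -470.9   48.9] [196.  336.7]
scene pack_mid 0.59 [ 490.6 -292.8   47.3] [214.  256.6]
scene pack_mid 0.58 [ 579.5 -361.8   52.5] [231.4 292.9]
scene dock 0.86 [628.5  84.3   2. ] [335.2 196.9]
scene bay_left 0.7 [648.8 149.   56.4] [352.3 170.7]
scene headlamp 0.69 [ 381.1 -122.1    1.7] [218.2 213. ]
scene headlamp 0.23 [760.2  76.8  -5.4] [380.9 214.7]
scene ice_screw 0.73 [763.5  73.7  -5.4] [381.8 215.8]
scene ice_screw 0.34 [643.9 149.9   1. ] [348.4 186.4]
scene trowel 0.87 [ 727.3 -255.2   -2.9] [321.  299.9]
scene carabiner_a 0.77 [354.4 165.3  11.9] [262.4 156.1]
scene tin 0.76 [ 306.8 -340.1    0.3] [138.9 257.2]
side pack_mid 0.9 [ 573.7 -366.7   47.3] [288.7 151.3]
side pack_mid 0.7 [ 409.3 -373.8   49.7] [347.  155.3]
side pack_mid 0.64 [ 485.5 -291.6   44.6] [316.4 169.8]
side pack_mid 0.63 [ 379.4 -241.8   44.2] [355.6 185.2]
side pack_mid 0.59 [ 576.1 -469.7   44.2] [293.7 134.9]
side pack_mid 0.34 [ 488.6 -290.3    0.4] [314.3 183.4]
side dock 0.8 [627.9  84.   -1.7] [225.8 279.1]
side dock 0.56 [ 485.7 -293.6    3.2] [315.6 182. ]
side bay_left 0.98 [651.2 151.   55.1] [201.2 283.8]
side bay_right 0.73 [ 485.3 -290.2   42.5] [316.4 170.7]
side bay_right 0.68 [609.6  23.2  50.1] [240.5 242.4]
side headlamp 0.76 [ 379.6 -123.6   -1.9] [351.  229.2]
side headlamp 0.24 [645.3 145.4  -2.1] [208.4 301.2]
side ice_screw 0.7 [763.9  74.3  -1.4] [166.6 266. ]
side trowel 0.92 [ 721.9 -258.7   -2.9] [229.  181.3]
side trowel 0.39 [613.3  19.3  -0.7] [240.6 257.7]
side carabiner_a 0.92 [354.1 167.2   1.9] [356.6 333.7]
side carabiner_a 0.55 [353.7 164.7  11.3] [357.5 329.6]
side tin 0.88 [ 304.1 -334.1   -4.1] [382.1 183.4]
```

The scene shows the black pack near pixel (213,254), at about (487,-292), standing between green and yellow look-alikes. The dock is at (628,84), yaw about -0.31. Next I'll work out the move to get the wrist camera over the pack.

```bash
cat >> h.py <<'E'
def go(target,yaw=None,s=None):
    """shift in tool axes (fraction) to reach target TCP; optional desired tool-y yaw dir (mod pi)"""
    s=s or sense(); Rt=R.from_rotvec(s["tcp_rot"]).as_matrix()
    print("pos",s["position"].round(1),"toolx",Rt[:,0].round(3),"tooly",Rt[:,1].round(3),"toolz",Rt[:,2].round(4))
    d=np.array(target)-s["position"]; f=Rt.T@d/200
    print("world d",d.round(1),"shift frac",f.round(4),"rows>=",np.linalg.norm(d)/50)
    if yaw is not None:
        ys=[yaw,yaw+np.pi]; best=None
        for y in ys:
            Y=np.array([np.cos(y),np.sin(y),0]);Z=np.array([0,0,-1.]);X=np.cross(Y,Z)
            rv=R.from_matrix(Rt.T@np.c_[X,Y,Z]).as_rotvec()
            print(" turn frac",(rv/(np.pi/2)).round(4),"deg",np.degrees(rv).round(2),"q6",s["joint_positions"][5].round(2))
E
python3 - <<'E'
from h import *
s=sense()
go([487,-292,290],s=s)
E
```

```text
pos [ 181.2 -572.   303.9] toolx [0.953 0.302 0.   ] tooly [ 0.302 -0.953 -0.   ] toolz [ 0.e+00  1.e-04 -1.e+00]
world d [305.8 280.  -13.9] shift frac [ 1.8804 -0.8727  0.0695] rows>= 8.296766714431655
```

```bash
python3 -m jog '[[[0.22,-0.1,0.008],[0,0,0],-1],[[0.22,-0.1,0.008],[0,0,0],-1],[[0.22,-0.1,0.008],[0,0,0],-1],[[0.22,-0.1,0.008],[0,0,0],-1],[[0.22,-0.1,0.008],[0,0,0],-1]]'; python3 -c "
from h import *
go([487,-292,290])"
```

```text
time: 2.4
position: [362.3, -412.1, 295.6]
tcp_rot: [3.101, 0.462, -0.001]
force: [1.5, -1.2, -0.0]
finger_gap: 1.003
pos [ 362.3 -412.1  295.6] toolx [ 0.957  0.291 -0.002] tooly [ 0.291 -0.957  0.006] toolz [ 1.0e-04 -6.1e-03 -1.0e+00]
world d [124.7 120.1  -5.6] shift frac [ 0.7716 -0.3928  0.0244] rows>= 3.4649003872659914
```

```bash
python3 -m jog '[[[0.22,-0.11,0.008],[0,0,0],-1],[[0.22,-0.11,0.008],[0,0,0],-1],[[0.2,-0.1,0.004],[0,0,0],-1],[[0.12,-0.06,0],[0,0,0],-1],[[0,0,0],[0,0,0],-1]]'
python3 - <<'E'
from h import *
s=sense(); c=camera("wrist"); cv2.imwrite("pics/wrist1.png",c["image"])
go([487,-292,290],s=s)
for d in silhouettes(c,"pack"):
    m=d["region"].astype(np.uint8); v,u=np.nonzero(m); print(d["confidence"],u.mean(),v.mean(),m.sum())
for d in landmark_of(c,"pack_mid"): print(d["confidence"],w(c,d["location"],s),proj(c,w(c,d["location"],s),s))
import pickle; pickle.dump((s,c),open("w1.pkl","wb"))
E
```

```text
time: 2.9
position: [492.5, -286.9, 291.4]
tcp_rot: [3.1, 0.47, 0.004]
force: [-0.6, 0.3, -0.0]
finger_gap: 1.005
pos [ 492.5 -286.9  291.4] toolx [0.955 0.297 0.001] tooly [ 0.297 -0.955  0.007] toolz [ 0.0035 -0.0062 -1.    ]
world d [-5.5 -5.1 -1.4] shift frac [-0.0338  0.0162  0.0071] rows>= 0.15248937519295705
0.98 338.1568527918782 296.85685279187817 3940
0.95 283.21497461928936 200.9502538071066 3940
0.81 511.21310824230386 167.6462760675273 5035
0.77 402.53949104618283 126.29500471253534 5305
0.64 198.80605786618446 288.09425858951175 4424
0.74 [ 378.69018187 -242.56903241   50.91051291] [[200.86647333 286.90385886]]
0.67 [ 575.94354689 -361.51693717   45.95511785] [[392.98172807 123.17295204]]
0.62 [ 410.70948571 -367.11401268   46.12176875] [[333.18467569 289.68609211]]
0.57 [ 576.97240921 -472.6119554    44.610362  ] [[506.33620695 161.02402333]]
```

View pics/wrist1.png

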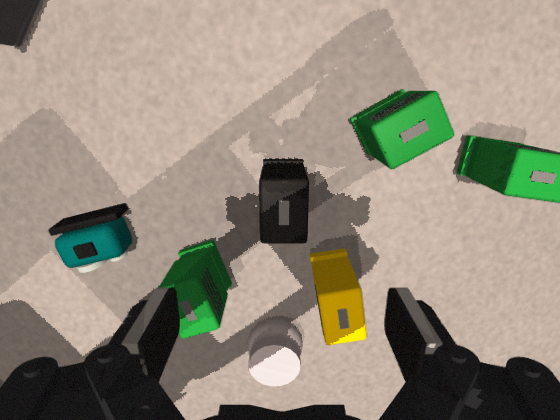

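The black pack's top face spans about (261,180) to (307,243), with its long side along tool x, so the tool is already nearly aligned. I'll fit a box to its silhouette.

```bash
cat >> h.py <<'E'
from scipy.optimize import minimize
def fitbox(c,s,mask,x0,dims,z0=0):
    def cost(p):
        q=proj(c,box(p[:2],p[2],dims,z0),s)
        m=np.zeros(mask.shape,np.uint8); hull=cv2.convexHull((q*16).round().astype(np.int32))
        cv2.fillConvexPoly(m,hull,255,cv2.LINE_AA,4); return np.abs(m/255.-mask).sum()
    best=min((minimize(cost,[x0[0],x0[1],y],method="Nelder-Mead",options=dict(initial_simplex=np.array([x0[0],x0[1],y])+np.array([[0,0,0],[6,0,0],[0,6,0],[0,0,.1]]))) for y in (x0[2]-.1,x0[2],x0[2]+.1)),key=lambda r:r.fun)
    return best.x,best.fun
E
python3 - <<'E'
from h import *
import pickle
s,c=pickle.load(open("w1.pkl","rb"))
hsv=cv2.cvtColor(c["image"],cv2.COLOR_BGR2HSV); 
m=((hsv[...,2]<75)).astype(np.uint8); m[:,:200]=0;m[:,350:]=0;m[:120]=0;m[260:]=0
print(hsv[220,270],hsv[170,283],hsv[208,240],hsv[195,320])
for t in (40,50,60,70):
    mm=((hsv[...,2]<t)).astype(np.uint8); mm[:,:200]=0;mm[:,350:]=0;mm[:120]=0;mm[260:]=0
    mm=cv2.morphologyEx(mm,cv2.MORPH_OPEN,np.ones((5,5))); 
    n,l,st,_=cv2.connectedComponentsWithStats(mm); print(t,st[1:])
ms=silhouettes
E
python3 - <<'E'
from h import *
s=sense(); c=camera("wrist")
r=[d for d in silhouettes(c,"pack")]
for d in r:
    m=d["region"]; v,u=np.nonzero(m)
    if abs(u.mean()-283)<15 and abs(v.mean()-200)<25:
        print(d["confidence"],fitbox(c,s,m.astype(float),(487,-292,0.297),(54,38,92)),m.sum())
        cv2.imwrite("pics/m1.png",m*255)
        x,_=fitbox(c,s,m.astype(float),(487,-292,0.297),(54,38,92))
        im=c["image"].copy()
        q=proj(c,box(x[:2],x[2],(54,38,92)),s).round().astype(int)
        cv2.polylines(im,[q[4:]],1,(0,0,255)); cv2.polylines(im,[q[:4]],1,(255,0,255))
        cv2.imwrite("pics/f1.png",cv2.resize(im[120:280,180:390],None,fx=3,fy=3)); break
E
```

```text
[168  40  32] [45 28 18] [ 9 42 84] [12 40 82]
40 [[ 261  163   46   17  711]
 [ 260  188   49   55 1779]]
50 [[ 261  163   48   24  826]
 [ 259  188   50   55 1839]]
60 [[ 259  159   50   84 3199]]
70 [[ 259  159   50   85 3747]
 [ 204  247   17   13  164]]
0.57 (array([ 4.88214414e+02, -2.90910873e+02,  3.08314088e-01]), np.float64(361.78431372549016)) 4025[ WARN:0@2.528] global loadsave.cpp:1063 imwrite_ Unsupported depth image for selected encoder is fallbacked to CV_8U.
```

View pics/f1.png

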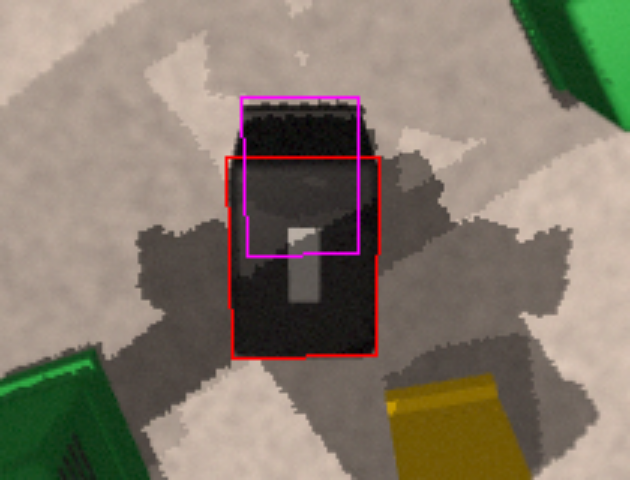

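```bash
python3 -c "
from h import *
go([488.2,-290.9,131],0.308-np.pi/2)"
```

```text
pos [ 489.3 -290.4  291.4] toolx [ 0.957  0.292 -0.   ] tooly [ 0.292 -0.957  0.007] toolz [ 0.0018 -0.0071 -1.    ]
world d [  -1.1   -0.5 -160.4] shift frac [-0.0059 -0.0053  0.8018] rows>= 3.207218632444313
 turn frac [ 0.0047  0.0002 -0.0077] deg [ 0.42  0.02 -0.69] q6 0.62
 turn frac [ 4.0000e-04 -7.3000e-03  1.9923e+00] deg [ 3.0000e-02 -6.6000e-01  1.7931e+02] q6 0.62
```

```bash
python3 -m jog '[[[-0.006,-0.005,0.2],[0.0047,0,-0.008],-1],[[0,0,0.2],[0,0,0],-1],[[0,0,0.18],[0,0,0],-1],[[0,0,0.1],[0,0,0],-1],[[0,0,0],[0,0,0],-1]]'; python3 -c "
from h import *
go([488.2,-290.9,131],0.308-np.pi/2)"
```

```text
time: 3.65
position: [485.5, -298.3, 154.1]
tcp_rot: [3.1, 0.467, 0.006]
force: [-1.2, -0.1, 0.2]
finger_gap: 1.002
pos [ 485.5 -298.3  154.1] toolx [0.956 0.294 0.003] tooly [ 0.294 -0.956  0.007] toolz [ 0.0048 -0.0057 -1.    ]
world d [  2.7   7.4 -23.1] shift frac [ 0.0235 -0.0321  0.1155] rows>= 0.4886591871685191
 turn frac [ 0.0044 -0.0018 -0.0058] deg [ 0.39 -0.16 -0.52] q6 0.6
 turn frac [-0.0029 -0.0068  1.9942] deg [ -0.26  -0.62 179.48] q6 0.6
```

```bash
python3 -m jog '[[[0.023,-0.032,0.05],[0.0045,-0.002,-0.006],-1],[[0,0,0.04],[0,0,0],-1],[[0,0,0],[0,0,0],-1]]'; python3 -c "
from h import *
go([488.2,-290.9,131],0.308-np.pi/2)"
```

```text
time: 3.95
position: [488.0, -292.9, 137.0]
tcp_rot: [3.103, 0.478, 0.002]
force: [0.0, 0.4, -0.4]
finger_gap: 1.0
pos [ 488.  -292.9  137. ] toolx [0.954 0.301 0.001] tooly [ 0.301 -0.954  0.002] toolz [ 0.0014 -0.0013 -1.    ]
world d [ 0.2  2.  -6. ] shift frac [ 0.0039 -0.0096  0.03  ] rows>= 0.12671016673698904
 turn frac [ 0.0011 -0.0006 -0.0014] deg [ 0.1  -0.05 -0.13] q6 0.6
 turn frac [-9.0000e-04 -1.7000e-03  1.9986e+00] deg [-8.0000e-02 -1.5000e-01  1.7987e+02] q6 0.6
```

Near target. I'll make the last correction, then close.

```bash
python3 -m jog '[[[0.004,-0.01,0.03],[0,0,0],-1],[[0,0,0],[0,0,0],-1]]';  python3 -m jog '[[[0,0,0],[0,0,0],1],[[0,0,0],[0,0,0],1],[[0,0,0],[0,0,0],1],[[0,0,0],[0,0,0],1],[[0,0,0],[0,0,0],1]]'
python3 - <<'E'
from h import *
s=sense(); c=camera("wrist"); cv2.imwrite("pics/wrist2.png",c["image"])
go([488.2,-290.9,131],0.308-np.pi/2,s); print(s["force"],s["finger_gap"])
E
```

```text
time: 4.15
position: [489.0, -291.2, 131.9]
tcp_rot: [3.102, 0.478, 0.005]
force: [0.1, 0.1, -0.1]
finger_gap: 0.999
time: 4.65
position: [489.9, -291.4, 133.4]
tcp_rot: [3.099, 0.479, 0.008]
force: [-0.3, 0.3, -0.6]
finger_gap: 0.436
pos [ 489.9 -291.4  133.4] toolx [0.953 0.302 0.004] tooly [ 0.302 -0.953  0.006] toolz [ 0.0057 -0.0046 -1.    ]
world d [-1.7  0.5 -2.4] shift frac [-0.0075 -0.005   0.012 ] rows>= 0.06009797077795035
 turn frac [ 0.0039 -0.0025 -0.0009] deg [ 0.35 -0.23 -0.08] q6 0.61
 turn frac [-0.004  -0.0061  1.9991] deg [ -0.36  -0.55 179.92] q6 0.61
[-0.32769251  0.32963971 -0.62883499] 0.43620059277763884
```

View pics/wrist2.png

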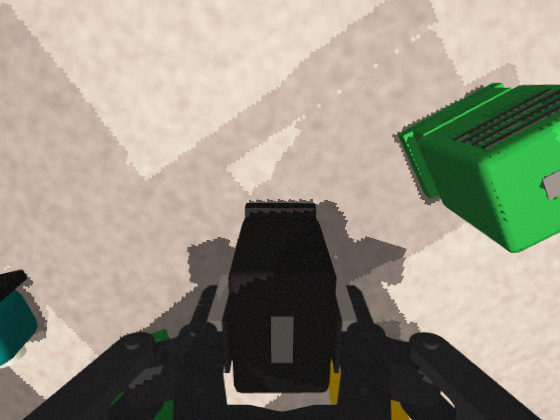

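The pack is grasped: gap 0.436, about 37 mm. I'll lift it and correct the slight tilt.

```bash
python3 -m jog '[[[0,0,-0.1],[0.004,-0.0025,0],1],[[0,0,-0.2],[0,0,0],1],[[0,0,-0.2],[0,0,0],1],[[0,0,-0.2],[0,0,0],1],[[0,0,0],[0,0,0],1]]'
python3 - <<'E'
from h import *
s=sense(); print(s["force"],s["finger_gap"])
b=np.array([609.6,22.5]); x=np.array([np.cos(-.315),np.sin(-.315)])
t=b-90*x; print(t)
go([*t,255],-.315-np.pi/2,s)
E
```

```text
time: 5.2
position: [488.4, -290.5, 275.3]
tcp_rot: [-3.099, -0.478, 0.009]
force: [0.5, -0.6, -1.3]
finger_gap: 0.435
[ 0.51161068 -0.63820434 -1.26931889] 0.4347674122548669
[524.0283259   50.38348241]
pos [ 488.4 -290.5  275.3] toolx [ 0.953  0.302 -0.005] tooly [ 0.302 -0.953 -0.007] toolz [-0.0064  0.005  -1.    ]
world d [ 35.7 340.9 -20.3] shift frac [ 0.6845 -1.5706  0.1088] rows>= 6.866782433695797
 turn frac [-0.0032  0.0041  0.3956] deg [-0.29  0.37 35.6 ] q6 0.61
 turn frac [-0.0054 -0.0042 -1.6044] deg [  -0.48   -0.38 -144.4 ] q6 0.61
```

```bash
python3 -m jog '[[[0.098,-0.22,0.01],[-0.003,0.004,0],1],[[0.098,-0.22,0.01],[0,0,0],1],[[0.098,-0.22,0.01],[0,0,0],1],[[0.098,-0.22,0.01],[0,0,0],1],[[0.098,-0.22,0.01],[0,0,0],1]]';  python3 -m jog '[[[0,0,0],[0,0,0.09],1],[[0,0,0],[0,0,0.09],1],[[0,0,0],[0,0,0.09],1],[[0,0,0],[0,0,0.09],1],[[0,0,0],[0,0,0.04],1]]'
python3 - <<'E'
from h import *
s=sense(); print(s["force"],s["finger_gap"])
go([524,50.4,255],-.315-np.pi/2,s)
E
```

```text
time: 5.7
position: [516.3, -51.2, 263.0]
tcp_rot: [3.105, 0.461, 0.005]
force: [1.0, -0.4, -1.6]
finger_gap: 0.435
time: 6.2
position: [511.9, -41.3, 256.4]
tcp_rot: [-3.093, 0.542, 0.013]
force: [-0.1, -0.0, -2.5]
finger_gap: 0.436
[-0.14321807 -0.02704879 -2.46432508] 0.43608532518962495
pos [511.9 -41.3 256.4] toolx [ 0.94  -0.34  -0.008] tooly [-0.34 -0.94  0.  ] toolz [-0.0079  0.0028 -1.    ]
world d [12.1 91.7 -1.4] shift frac [-0.0988 -0.4515  0.0076] rows>= 1.8491610223815493
 turn frac [-0.      0.0053 -0.0202] deg [-0.    0.48 -1.82] q6 1.7
 turn frac [0.0083 0.     1.9798] deg [  0.75   0.   178.18] q6 1.7
```

```bash
python3 -m jog '[[[-0.03,-0.2,0],[0,0.005,-0.02],1],[[-0.03,-0.18,0],[0,0,0],1],[[-0.03,-0.08,0],[0,0,0],1],[[0,0,0],[0,0,0],1],[[0,0,0],[0,0,0],1]]'
python3 - <<'E'
from h import *
import pickle
P=[sense()]; c=camera("wrist"); cv2.imwrite("pics/wrist3.png",c["image"])
s=P[0]; print(s["force"],s["position"],s["tcp_rot"])
for i in range(3): 
    camera("side"); q=sense(); P.append(q); print(q["force"].round(2),q["position"].round(2),q["tcp_rot"].round(4),q["joint_positions"].round(4))
pickle.dump((P,c),open("w3.pkl","wb"))
for t in ("dock","bay_left","bay_right"):
    for d in landmark_of(c,t): print(t,d["confidence"],w(c,d["location"],s),proj(c,w(c,d["location"],s),s))
E
```

```text
time: 6.7
position: [522.2, 53.5, 250.6]
tcp_rot: [3.1, -0.498, -0.013]
force: [-0.1, 0.0, -1.9]
finger_gap: 0.433
[-0.06908037  0.04693183 -1.92109765] [522.21589272  53.48493027 250.5895991 ] [ 3.10018722 -0.49789808 -0.01327819]
[-0.35  0.09 -2.07] [522.23  52.87 250.76] [ 3.0999 -0.5001 -0.0133] [-3.0500e-02  3.1250e-01  1.7306e+00 -5.0000e-04  1.1072e+00  1.8604e+00]
[ 0.84  0.46 -2.05] [522.48  52.63 251.04] [ 3.0999 -0.5009 -0.0123] [-3.0900e-02  3.1220e-01  1.7302e+00 -5.0000e-04  1.1072e+00  1.8605e+00]
[ 0.31 -0.32 -1.42] [522.67  52.55 251.25] [ 3.0999 -0.5014 -0.0115] [-3.1100e-02  3.1200e-01  1.7299e+00 -4.0000e-04  1.1072e+00  1.8606e+00]
dock 0.79 [6.30114708e+02 8.64128309e+01 3.82825286e-02] [[201.41134043  77.01834719]]
bay_left 0.96 [647.492202   146.29011766  54.59204726] [[96.30321359 80.09224918]]
bay_right 0.93 [606.97867233  23.17329275  51.85319014] [[283.73339197  78.00610191]]
```

View pics/wrist3.png

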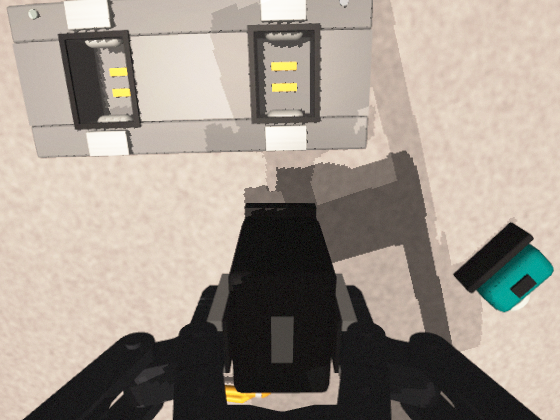

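The right bay opening is around (285,75) and the left around (98,80). The pack foot's front edge is at row 205. I'll overlay the dock model and fit it.

Run:
```python
from h import *
import pickle
P,c=pickle.load(open("w3.pkl","rb")); s=P[0]
def draw(p,name):
    im=c["image"].copy(); im=cv2.resize(im[:170,:400],None,fx=2,fy=2,interpolation=cv2.INTER_CUBIC)
    def pl(v,col):
        q=proj(c,v,s)*2+.5; cv2.polylines(im,[(q*8).round().astype(int)],1,col,1,cv2.LINE_AA,3)
    pl(box(p[:2],p[2],(106,250,48))[4:],(0,0,255)); pl(box(p[:2],p[2],(106,250,48))[:4],(255,0,255))
    for sg in (1,-1):
        o=np.array([-np.sin(p[2]),np.cos(p[2])])*65*sg+p[:2]
        pl(box(o,p[2],(57,41,40),8)[4:],(0,255,0)); pl(box(o,p[2],(57,41,40),8)[:4],(255,255,0))
    cv2.imwrite(name,im)
draw((628.5,85,-.315),"pics/d1.png")
```

```text
(no output)
```

View pics/d1.png

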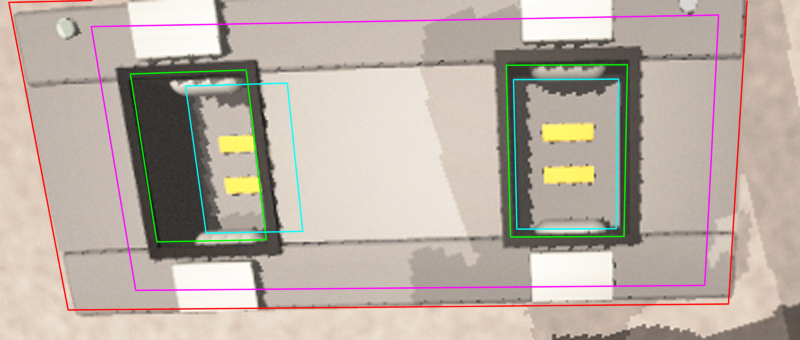

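Run:
```python
from h import *
from scipy.optimize import least_squares
import pickle
P,c=pickle.load(open("w3.pkl","rb")); s=P[0]
u=np.array([(496,52),(641,47),(640,242),(503,246),(117,68),(256,61),(281,250),(151,257)],float)/2-.25
for z in (48,):
    def res(p):
        x,y,a,A,B=p; o=[]
        Y=np.array([-np.sin(a),np.cos(a)])
        for sg in (-1,1):
            b=box(np.array([x,y])+65*sg*Y,a,(A,B,1),z-1)[4:]
            # order: far-left, far-right, near-right, near-left
            b=b[[0,1,2,3]]; o.append(proj(c,b,s))
        return (np.vstack(o)-u).ravel()
    r=least_squares(res,[628.5,85,-.315,63,47],loss="soft_l1"); print(z,r.x,r.fun.reshape(-1,2).round(1).tolist())
x,y,a=r.x[:3]; Y=np.array([-np.sin(a),np.cos(a)])
b=np.array([x,y])-65*Y; print("right",b,"left",b+130*Y)
im=c["image"][190:420,200:370]
g=cv2.cvtColor(im,cv2.COLOR_BGR2GRAY); im2=cv2.convertScaleAbs(im,alpha=3,beta=10)
cv2.imwrite("pics/p3.png",cv2.resize(im2,None,fx=3,fy=2.6,interpolation=cv2.INTER_CUBIC))
```

```text
48 [ 6.28125242e+02  8.42611421e+01 -2.97058425e-01  6.42264063e+01
  4.92098395e+01] [[-1.0, -0.3], [-0.5, 0.5], [-0.7, 0.0], [-0.2, -0.5], [0.6, 0.0], [0.7, -0.3], [0.6, 0.8], [0.4, -0.4]]
right [609.09917362  22.10803488] left [647.15130962 146.41424931]
```

View pics/p3.png

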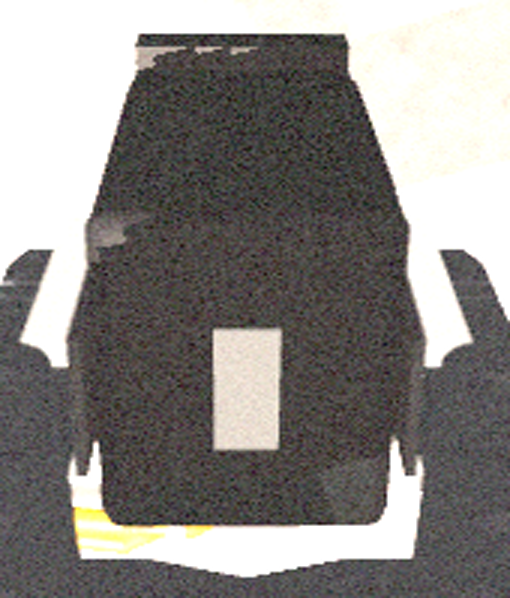

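Run:
```python
from h import *
from scipy.optimize import least_squares
import pickle
P,c=pickle.load(open("w3.pkl","rb"))
T=c["T_tool_cam"]; k,d=K(c)
def pj(Pt):
    q=(Pt-T[:3,3])@T[:3,:3]; return cv2.projectPoints(q.reshape(-1,1,3),np.zeros(3),np.zeros(3),k,d)[0].reshape(-1,2)
def res(p,full=False):
    dx,dy,da,H=p
    # pack frame: x fwd, y tool-y (sign irrelevant), z up
    v=np.array([[27,-19,9],[27,19,9],[27,-19,92],[27,19,92],[-27,0,92]],float)
    ca,sa=np.cos(da),np.sin(da)
    t=np.c_[dx+ca*v[:,0]-sa*v[:,1],dy+sa*v[:,0]+ca*v[:,1],H-v[:,2]]
    q=pj(t)
    o=np.r_[q[0]-[245.3,203.5],q[1]-[315.7,203.5],q[2,0]-229.3,q[3,0]-336.3,.5*(q[2:4,1]-274.5),q[4,1]-391.2]
    return o
r=least_squares(res,[0,0,0,132]); print(r.x.round(3),r.fun.round(1))
r2=least_squares(lambda p:res([*p,132.5]),[0,0,0]); print(r2.x.round(3),r2.fun.round(1))
r3=least_squares(lambda p:res(p)[:6],[0,0,0,132.5]); print(r3.x.round(3),r3.fun.round(1))
```

```text
[ -4.577   0.164   0.    137.17 ] [ 2.9  0.2 -0.4  0.2 -1.1 -0.5 -0.7 -0.7  0.5]
[-2.002  0.164  0.   ] [ 2.  -1.7  0.5 -1.8 -3.3  1.8 -0.8 -0.8  4.6]
[ -4.271   0.173  -0.    136.553] [ 2.8  0.  -0.3 -0.  -1.4 -0.2]
```

```bash
python3 -c "
from h import *
go([610.9,21.3,210],-.30-np.pi/2)"
```

```text
pos [522.9  52.7 251.6] toolx [ 0.949 -0.315 -0.007] tooly [-0.315 -0.949  0.002] toolz [-0.0069  0.     -1.    ]
world d [ 88.  -31.4 -41.6] shift frac [0.4685 0.0098 0.2048] rows>= 2.0455835974101344
 turn frac [ 0.0013  0.0042 -0.0133] deg [ 0.12  0.37 -1.19] q6 1.86
 turn frac [ 0.0065 -0.0021  1.9867] deg [  0.58  -0.19 178.8 ] q6 1.86
```

```bash
python3 -m jog '[[[0.2,0.003,0.03],[0.0013,0.004,-0.013],1],[[0.18,0.003,0.06],[0,0,0],1],[[0.1,0.003,0.06],[0,0,0],1],[[0,0,0.05],[0,0,0],1],[[0,0,0],[0,0,0],1]]'
python3 - <<'E'
from h import *
import pickle
s=sense(); c=camera("wrist"); cv2.imwrite("pics/wrist4.png",c["image"])
pickle.dump((s,c),open("w4.pkl","wb"))
go([610.9,21.3,198],-.30-np.pi/2); print(sense()["force"])
E
```

```text
time: 7.55
position: [615.9, 18.7, 210.3]
tcp_rot: [-3.106, 0.473, -0.001]
force: [-1.8, 0.9, -2.3]
finger_gap: 0.433
pos [616.2  18.7 211.2] toolx [ 0.955 -0.297  0.002] tooly [-0.297 -0.955 -0.   ] toolz [ 2.3e-03 -3.0e-04 -1.0e+00]
world d [ -5.3   2.6 -13.2] shift frac [-0.0294 -0.0044  0.0657] rows>= 0.2884140440022687
 turn frac [-0.0003 -0.0015 -0.0012] deg [-0.02 -0.13 -0.11] q6 1.79
 turn frac [-2.3000e-03  4.0000e-04  1.9988e+00] deg [-2.1000e-01  4.0000e-02  1.7989e+02] q6 1.79
[-0.24661631 -0.0386721  -2.1884542 ]
```

View pics/wrist4.png

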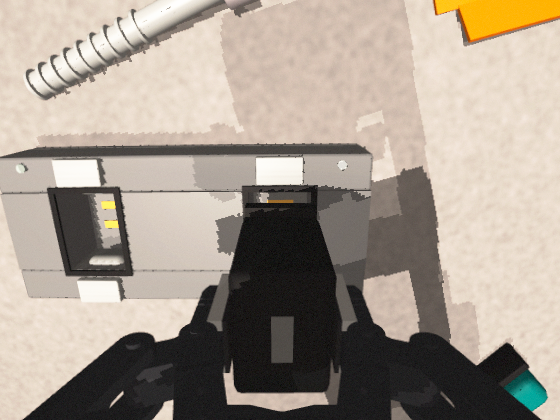

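The right bay's far edge shows at row ~186, beyond the pack's foot at row 204. I'll overlay the models.

```bash
cat >> h.py <<'E'
def overlay(c,s,p,pk,name,crop,f):
    """p dock pose, pk=(dx,dy,da,H) pack in tool"""
    y0,y1,x0,x1=crop
    im=cv2.resize(cv2.convertScaleAbs(c["image"][y0:y1,x0:x1],alpha=1.5,beta=10),None,fx=f,fy=f,interpolation=cv2.INTER_CUBIC)
    def pl(v,col):
        q=(proj(c,v,s)-[x0,y0]+.5)*f-.5; cv2.polylines(im,[(q*8).round().astype(int)],1,col,1,cv2.LINE_AA,3)
    pl(box(p[:2],p[2],(106,250,48))[4:],(0,0,255))
    for sg in (1,-1):
        o=np.array([-np.sin(p[2]),np.cos(p[2])])*65*sg+p[:2]
        pl(box(o,p[2],(57,41,40),8)[4:],(0,255,0)); pl(box(o,p[2],(64.2,49.2,40),8)[4:],(255,255,0))
    dx,dy,da,H=pk; v=np.r_[box((dx,dy),da,(54,38,92),9)[:4],box((dx,dy),da,(54,38,92))[4:],box((dx,dy),da,(44,28,92))[:4]]; v[:,2]=H-v[:,2]
    v=v@R.from_rotvec(s["tcp_rot"]).as_matrix().T+s["position"]
    pl(v[:4],(255,0,255)); pl(v[4:8],(0,140,255)); pl(v[8:],(0,255,255))
    cv2.imwrite(name,im)
E
python3 - <<'E'
from h import *
import pickle
s,c=pickle.load(open("w4.pkl","rb"))
overlay(c,s,(628.1,84.3,-.297),(-2,.16,0,132.5),"pics/o4.png",(140,410,0,390),2)
E
```

```text
(no output)
```

View pics/o4.png

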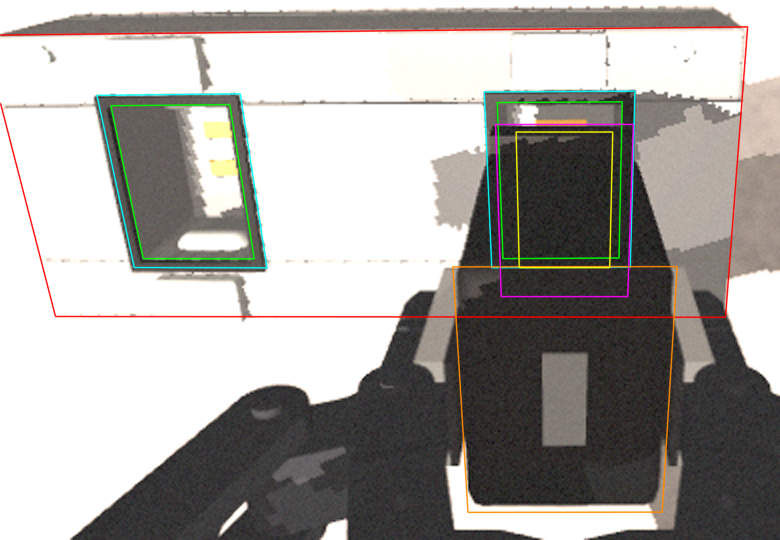

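```bash
python3 -m jog '[[[-0.025,-0.006,0.04],[0,-0.0015,0],1],[[0,0,0.03],[0,0,0],1],[[0,0,0],[0,0,0],1]]'
python3 - <<'E'
from h import *
import pickle
s=sense(); c=camera("wrist")
pickle.dump((s,c),open("w5.pkl","wb"))
go([611.06,20.66,184],-.297-np.pi/2,s); s=sense(); go([611.06,20.66,184],-.297-np.pi/2,s);print(sense()["force"])
overlay(c,s,(628.1,84.3,-.297),(-2.3,-.8,0,132.5),"pics/o5.png",(140,410,0,390),2)
E
```

```text
time: 7.9
position: [609.3, 22.4, 197.3]
tcp_rot: [-3.105, 0.472, 0.001]
force: [0.4, -0.2, -1.3]
finger_gap: 0.436
pos [609.3  22.4 197.3] toolx [ 0.955 -0.297 -0.001] tooly [-0.297 -0.955 -0.001] toolz [-7.e-04  8.e-04 -1.e+00]
world d [  1.8  -1.7 -13.3] shift frac [0.0112 0.0054 0.0666] rows>= 0.27082889072566535
 turn frac [-0.0003  0.0006 -0.0028] deg [-0.03  0.05 -0.25] q6 1.79
 turn frac [9.0000e-04 5.0000e-04 1.9972e+00] deg [8.0000e-02 5.0000e-02 1.7975e+02] q6 1.79
pos [609.2  22.4 197.6] toolx [ 0.955 -0.297 -0.001] tooly [-0.297 -0.955 -0.001] toolz [-8.e-04  8.e-04 -1.e+00]
world d [  1.8  -1.7 -13.6] shift frac [0.0114 0.0056 0.0679] rows>= 0.27624383327685786
 turn frac [-0.0003  0.0007 -0.0028] deg [-0.03  0.06 -0.25] q6 1.79
 turn frac [1.0000e-03 5.0000e-04 1.9972e+00] deg [9.0000e-02 5.0000e-02 1.7975e+02] q6 1.79
[ 0.00492358  0.09102537 -1.91803445]
```

View pics/o5.png

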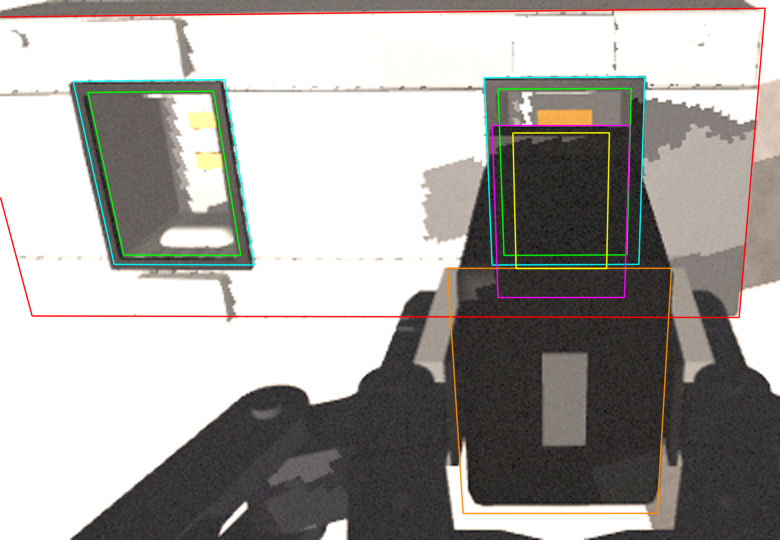

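```bash
python3 -m jog '[[[0.0113,0.0055,0.02],[-0.0003,0.0006,-0.0028],1],[[0,0,0.02],[0,0,0],1],[[0,0,0],[0,0,0],1]]'
python3 - <<'E'
from h import *
import pickle
s=sense(); c=camera("wrist")
go([611.06,20.66,184],-.297-np.pi/2,s); print(sense()["force"],sense()["position"])
overlay(c,s,(628.1,84.3,-.297),(-2.3,-.8,0,132.5),"pics/o6.png",(140,410,0,390),2)
E
```

```text
time: 8.25
position: [611.2, 20.9, 189.9]
tcp_rot: [-3.107, 0.463, -0.002]
force: [-0.8, -0.1, -2.1]
finger_gap: 0.437
pos [611.2  20.9 189.9] toolx [ 0.957 -0.292  0.001] tooly [-0.292 -0.957 -0.   ] toolz [ 1.5e-03 -2.0e-04 -1.0e+00]
world d [-0.2 -0.2 -5.9] shift frac [-0.0004  0.0014  0.0294] rows>= 0.11776781972189658
 turn frac [-0.0002 -0.0009  0.0007] deg [-0.02 -0.08  0.06] q6 1.79
 turn frac [ 1.5000e-03 -3.0000e-04 -1.9993e+00] deg [ 1.3000e-01 -3.0000e-02 -1.7994e+02] q6 1.79
[ 0.55143898  0.40708799 -2.37970807] [611.37508085  20.85953284 190.1082604 ]
```

View pics/o6.png

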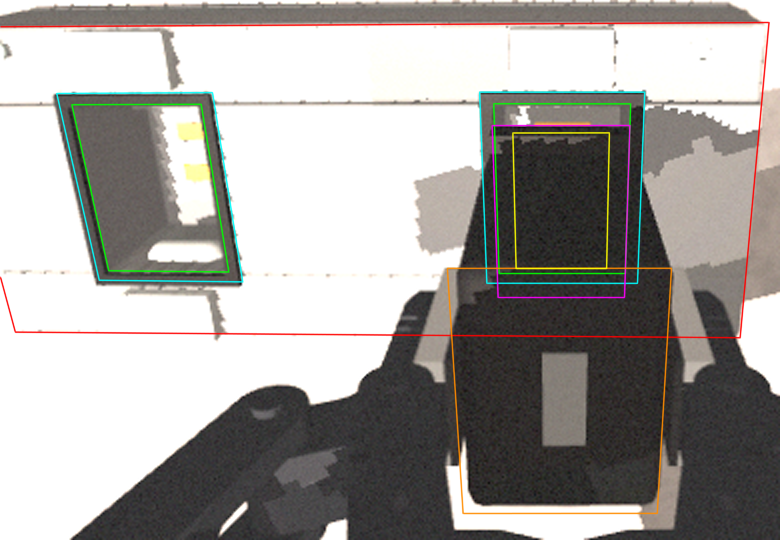

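Aligned within about 1 mm, so I'll descend in small steps and watch the force.

```bash
python3 -m jog '[[[0,0.001,0.025],[0,0,0],1],[[0,0,0.02],[0,0,0],1],[[0,0,0.02],[0,0,0],1]]'
python3 - <<'E'
from h import *
s=sense();go([611.06,20.66,163.5],-.297-np.pi/2,s); print(s["force"],s["ft_torque"])
E
```

```text
time: 8.6
position: [612.1, 20.6, 177.0]
tcp_rot: [-3.107, 0.463, -0.006]
force: [-0.1, 0.4, -0.9]
finger_gap: 0.436
pos [612.1  20.6 177. ] toolx [ 0.957 -0.292  0.004] tooly [-0.292 -0.957 -0.001] toolz [ 3.7e-03 -3.0e-04 -1.0e+00]
world d [ -1.    0.1 -13.5] shift frac [-0.0052  0.0011  0.0673] rows>= 0.2701179958393575
 turn frac [-0.0005 -0.0023  0.0007] deg [-0.04 -0.21  0.06] q6 1.79
 turn frac [ 3.6000e-03 -8.0000e-04 -1.9993e+00] deg [ 3.3000e-01 -7.0000e-02 -1.7994e+02] q6 1.79
[-0.09225971  0.36124791 -0.90910352] [-0.01717205 -0.00333319 -0.00307706]
```

```bash
python3 -m jog '[[[-0.004,0.001,0.02],[-0.0005,-0.002,0],1],[[0,0,0.02],[0,0,0],1]]'
python3 - <<'E'
from h import *
s=sense();go([611.06,20.66,163.5],-.297-np.pi/2,s); print(s["force"],s["ft_torque"])
E
```

```text
time: 8.8
position: [611.1, 20.6, 168.0]
tcp_rot: [3.107, -0.463, -0.0]
force: [-1.0, -0.0, -1.3]
finger_gap: 0.436
pos [611.1  20.6 168. ] toolx [ 0.956 -0.292 -0.   ] tooly [-0.292 -0.956  0.   ] toolz [-3.e-04 -1.e-04 -1.e+00]
world d [-0.   0.1 -4.5] shift frac [-0.0003 -0.0003  0.0224] rows>= 0.08960178085798144
 turn frac [0.0001 0.0002 0.0006] deg [0.01 0.02 0.05] q6 1.79
 turn frac [-3.0000e-04  2.0000e-04 -1.9994e+00] deg [-2.0000e-02  2.0000e-02 -1.7995e+02] q6 1.79
[-0.98465798 -0.03050794 -1.25508872] [ 0.0014273  -0.08368632 -0.003234  ]
```

```bash
python3 -m jog '[[[0,0,0.015],[0,0,0],1],[[0,0,0.015],[0,0,0],1]]'; python3 -c "
from h import *
s=sense();go([611.06,20.66,141],-.297-np.pi/2,s); print(s['force'],s['ft_torque'])"; python3 -m jog '[[[0,0,0.015],[0,0,0],1],[[0,0,0.015],[0,0,0],1]]'; python3 -c "
from h import *
s=sense();go([611.06,20.66,141],-.297-np.pi/2,s); print(s['force'],s['ft_torque'])"
```

```text
time: 9.0
position: [612.1, 20.4, 162.2]
tcp_rot: [3.107, -0.463, 0.003]
force: [-0.6, 0.1, 9.0]
finger_gap: 0.434
pos [612.1  20.4 162.2] toolx [ 0.957 -0.292  0.002] tooly [-0.292 -0.957 -0.   ] toolz [ 1.9e-03 -5.0e-04 -1.0e+00]
world d [ -1.1   0.2 -21.2] shift frac [-0.0057  0.0004  0.1061] rows>= 0.42489533562312326
 turn frac [-0.0001 -0.0013  0.0007] deg [-0.01 -0.11  0.06] q6 1.79
 turn frac [ 2.0000e-03 -1.0000e-04 -1.9993e+00] deg [ 1.8000e-01 -1.0000e-02 -1.7994e+02] q6 1.79
[-0.5971861   0.11774342  8.9505345 ] [-0.05605261  0.07232918  0.03401087]
time: 9.2
position: [612.4, 20.5, 157.4]
tcp_rot: [3.107, -0.463, 0.004]
force: [-1.9, 0.0, 1.4]
finger_gap: 0.434
pos [612.4  20.5 157.4] toolx [ 0.957 -0.291  0.003] tooly [-0.291 -0.957 -0.   ] toolz [ 2.8e-03 -4.0e-04 -1.0e+00]
world d [ -1.4   0.2 -16.4] shift frac [-0.0071  0.0011  0.0822] rows>= 0.330134267596454
 turn frac [-0.0002 -0.0018  0.0008] deg [-0.02 -0.16  0.07] q6 1.79
 turn frac [ 2.8000e-03 -4.0000e-04 -1.9992e+00] deg [ 2.5000e-01 -3.0000e-02 -1.7993e+02] q6 1.79
[-1.92313602  0.02912964  1.4066187 ] [0.10218572 0.29801991 0.05088566]
```

About 11 N above the pack's weight was needed to spread the rollers, which suggests the good latch. I'll keep going towards the floor.

```bash
python3 -m jog '[[[-0.006,0.001,0.015],[0,-0.0015,0],1],[[0,0,0.015],[0,0,0],1]]'; python3 -c "
from h import *
s=sense();go([611.06,20.66,141],-.297-np.pi/2,s); print(s['force'],s['ft_torque'])"; python3 -m jog '[[[0,0,0.015],[0,0,0],1],[[0,0,0.01],[0,0,0],1]]'; python3 -c "
from h import *
s=sense();go([611.06,20.66,141],-.297-np.pi/2,s); print(s['force'],s['ft_torque'])"
```

```text
time: 9.4
position: [611.7, 20.6, 151.5]
tcp_rot: [-3.107, 0.463, -0.003]
force: [-1.5, -0.2, 1.7]
finger_gap: 0.434
pos [611.7  20.6 151.5] toolx [ 0.957 -0.291  0.002] tooly [-0.291 -0.957 -0.001] toolz [ 1.9e-03  2.0e-04 -1.0e+00]
world d [ -0.7   0.  -10.5] shift frac [-0.0033  0.0009  0.0525] rows>= 0.21059682654602516
 turn frac [-0.0005 -0.0012  0.0008] deg [-0.04 -0.1   0.08] q6 1.79
 turn frac [ 1.8000e-03 -8.0000e-04 -1.9992e+00] deg [ 1.6000e-01 -7.0000e-02 -1.7992e+02] q6 1.79
[-1.52669731 -0.24844094  1.65719341] [-0.01754031  0.02908778  0.00672176]
time: 9.6
position: [611.4, 20.7, 145.3]
tcp_rot: [-3.107, 0.463, -0.002]
force: [0.1, -0.2, -8.7]
finger_gap: 0.434
pos [611.4  20.7 145.3] toolx [ 0.957 -0.291  0.001] tooly [-0.291 -0.957 -0.001] toolz [ 1.1e-03  3.0e-04 -1.0e+00]
world d [-0.4 -0.  -4.3] shift frac [-0.0017  0.0006  0.0216] rows>= 0.08669594808041815
 turn frac [-0.0004 -0.0006  0.0008] deg [-0.03 -0.06  0.07] q6 1.79
 turn frac [ 1.0000e-03 -6.0000e-04 -1.9992e+00] deg [ 9.0000e-02 -5.0000e-02 -1.7993e+02] q6 1.79
[ 0.09637389 -0.17532995 -8.723799  ] [-0.01761476 -0.07976483 -0.00877833]
```

The force flipped to -8.7 N as the rollers snapped in. Now gentle 1–2 mm steps to the floor.

```bash
python3 -m jog '[[[-0.001,0,0.008],[0,-0.0006,0],1],[[0,0,0.005],[0,0,0],1]]'; python3 -m jog '[[[0,0,0.005],[0,0,0],1],[[0,0,0.004],[0,0,0],1]]'; python3 -m jog '[[[0,0,0.004],[0,0,0],1]]'
```

```text
time: 9.8
position: [610.6, 20.8, 141.4]
tcp_rot: [-3.107, 0.463, 0.003]
force: [-1.6, 2.3, 13.7]
finger_gap: 0.435
time: 10.0
position: [611.1, 20.8, 141.5]
tcp_rot: [-3.107, 0.463, 0.001]
force: [-0.9, -0.3, 2.7]
finger_gap: 0.434
time: 10.1
position: [611.4, 20.7, 141.4]
tcp_rot: [-3.107, 0.463, -0.0]
force: [-2.2, 0.2, 4.8]
finger_gap: 0.434
```

```bash
python3 -m jog '[[[0,0,0.008],[0,0,0],1]]'; python3 -m jog '[[[0,0,0.008],[0,0,0],1]]'
python3 - <<'E'
from h import *
for i in range(2):
    c=camera("side"); s=sense(); print(s["force"].round(1),s["position"].round(2))
cv2.imwrite("pics/side7.png",cv2.resize(c["image"][180:340,120:320],None,fx=3,fy=3,interpolation=cv2.INTER_CUBIC))
c=camera("scene"); cv2.imwrite("pics/scene7.png",cv2.resize(c["image"][120:250,260:420],None,fx=4,fy=4,interpolation=cv2.INTER_CUBIC))
E
```

```text
time: 10.2
position: [611.7, 20.8, 141.3]
tcp_rot: [-3.107, 0.463, -0.002]
force: [-5.2, -0.3, 18.2]
finger_gap: 0.431
time: 10.3
position: [612.1, 20.7, 141.4]
tcp_rot: [-3.107, 0.463, -0.004]
force: [-3.8, 0.3, 12.7]
finger_gap: 0.437
[-3.5 -0.3 12.5] [612.24  20.72 141.4 ]
[-3.   1.2 12.1] [612.2   20.72 141.38]
```

View pics/side7.png

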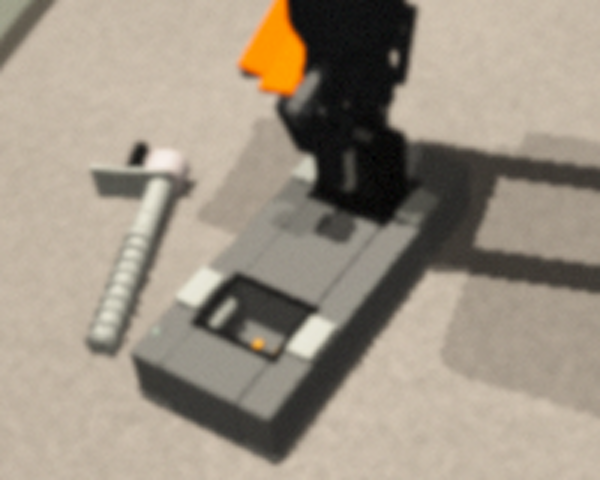

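View pics/scene7.png

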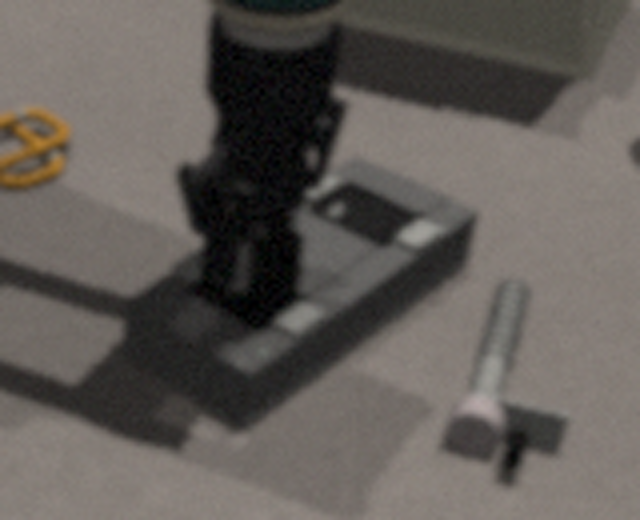

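The pack is home: the TCP stays at 141.4 against 12–18 N of push. Next is the tug, taking up the free play first.

```bash
python3 -m jog '[[[-0.004,0,-0.006],[0,-0.002,0],1]]'; python3 -m jog '[[[0,0,-0.006],[0,0,0],1]]';python3 -m jog '[[[0,0,-0.004],[0,0,0],1]]'; python3 -c "
from h import *
s=sense();go([611.06,20.66,141.4],-.297-np.pi/2,s); print(s['force'],s['ft_torque'])"
```

```text
time: 10.55
position: [611.6, 20.9, 142.9]
tcp_rot: [-3.106, 0.462, -0.001]
force: [-0.6, -0.6, -2.1]
finger_gap: 0.436
time: 10.65
position: [611.6, 21.0, 144.1]
tcp_rot: [-3.106, 0.463, -0.001]
force: [0.1, 0.3, -5.7]
finger_gap: 0.436
time: 10.75
position: [611.4, 21.0, 144.3]
tcp_rot: [-3.106, 0.463, 0.0]
force: [1.0, -0.7, -7.7]
finger_gap: 0.434
pos [611.4  21.  144.3] toolx [ 0.957 -0.291 -0.   ] tooly [-0.291 -0.957 -0.001] toolz [-1.0e-04  1.2e-03 -1.0e+00]
world d [-0.3 -0.3 -2.9] shift frac [-0.001   0.0021  0.0146] rows>= 0.058990204661221624
 turn frac [-0.0007  0.0003  0.0008] deg [-0.06  0.02  0.07] q6 1.79
 turn frac [-4.0000e-04 -1.1000e-03 -1.9992e+00] deg [-4.0000e-02 -1.0000e-01 -1.7993e+02] q6 1.79
[ 0.97626286 -0.67622287 -7.65393532] [ 0.02950686 -0.28168482  0.03133661]
```

```bash
python3 -m jog '[[[0,0,-0.006],[0,0,0],1]]'; python3 -m jog '[[[0,0,-0.006],[0,0,0],1]]'
```

```text
time: 10.85
position: [611.2, 21.0, 144.5]
tcp_rot: [-3.106, 0.463, 0.001]
force: [3.0, 0.5, -13.0]
finger_gap: 0.442
time: 10.95
position: [611.1, 21.1, 144.6]
tcp_rot: [-3.106, 0.463, 0.002]
force: [3.2, -0.1, -13.7]
finger_gap: 0.436
```

The latch is carrying about 11 N at 3.2 mm up, so it holds. I'll ease slightly and keep the tug on for about half a second.

```bash
python3 -m jog '[[[0,0,-0.005],[0,0,0],1]]'; python3 -m jog '[[[0,0,-0.005],[0,0,0],1]]'; python3 -m jog '[[[0,0,-0.005],[0,0,0],1]]'; python3 -m jog '[[[0,0,-0.005],[0,0,0],1]]'; python3 -m jog '[[[0,0,-0.005],[0,0,0],1]]'; python3 -m jog '[[[0,0,-0.005],[0,0,0],1]]'
```

```text
time: 11.05
position: [611.1, 21.0, 144.6]
tcp_rot: [-3.106, 0.463, 0.003]
force: [3.6, 0.5, -14.3]
finger_gap: 0.437
time: 11.15
position: [610.9, 21.1, 144.8]
tcp_rot: [-3.106, 0.463, 0.005]
force: [3.5, 0.4, -16.6]
finger_gap: 0.438
time: 11.25
position: [610.7, 21.1, 145.1]
tcp_rot: [-3.106, 0.463, 0.006]
force: [3.6, -0.1, -14.7]
finger_gap: 0.437
time: 11.35
position: [610.4, 21.1, 145.7]
tcp_rot: [-3.106, 0.463, 0.007]
force: [2.5, 0.7, -12.9]
finger_gap: 0.436
time: 11.45
position: [610.2, 21.0, 146.7]
tcp_rot: [-3.106, 0.463, 0.008]
force: [3.6, -0.3, -11.4]
finger_gap: 0.433
time: 11.55
position: [610.3, 21.0, 148.3]
tcp_rot: [-3.107, 0.463, 0.008]
force: [1.4, -0.8, -7.0]
finger_gap: 0.432
```

The pull crept past 14 N, above the 8–10 N I intended, and the pack or grip began to rise. I'll push straight back down to re-click and see where it bottoms.

```bash
python3 -m jog '[[[0.003,0,0.01],[0,0.004,0],1]]'; python3 -m jog '[[[0,0,0.012],[0,0,0],1]]'; python3 -m jog '[[[0,0,0.012],[0,0,0],1]]'; python3 -c "
from h import *
s=sense();go([611.06,20.66,141.4],-.297-np.pi/2,s); print(s['force'],s['ft_torque'])"
```

```text
time: 11.65
position: [611.4, 20.7, 147.6]
tcp_rot: [3.107, -0.463, 0.005]
force: [-0.5, -0.7, -3.0]
finger_gap: 0.436
time: 11.75
position: [611.5, 20.7, 146.1]
tcp_rot: [3.107, -0.463, 0.006]
force: [0.2, 0.1, -6.2]
finger_gap: 0.437
time: 11.85
position: [610.9, 20.8, 143.9]
tcp_rot: [3.107, -0.463, 0.005]
force: [-0.4, -0.3, -1.0]
finger_gap: 0.436
pos [610.9  20.8 143.9] toolx [ 0.957 -0.291  0.003] tooly [-0.291 -0.957 -0.   ] toolz [ 3.e-03 -7.e-04 -1.e+00]
world d [ 0.1 -0.1 -2.5] shift frac [0.0007 0.0004 0.0124] rows>= 0.04963544770514249
 turn frac [-0.0001 -0.002   0.0009] deg [-0.01 -0.18  0.08] q6 1.79
 turn frac [ 3.1000e-03 -2.0000e-04 -1.9991e+00] deg [ 2.8000e-01 -2.0000e-02 -1.7992e+02] q6 1.79
[-0.43061475 -0.27568132 -0.97658794] [-0.02239603 -0.01910344  0.01832387]
```

```bash
python3 -m jog '[[[0,0,0.008],[0,-0.002,0],1]]'; python3 -m jog '[[[0,0,0.007],[0,0,0],1]]'; python3 -m jog '[[[0,0,0.007],[0,0,0],1]]'; python3 -m jog '[[[0,0,0.007],[0,0,0],1]]'; python3 -c "
from h import *
s=sense();go([611.06,20.66,141.4],-.297-np.pi/2,s); print(s['force'],s['ft_torque'])"
```

```text
time: 11.95
position: [611.0, 20.8, 142.6]
tcp_rot: [-3.107, 0.463, -0.001]
force: [0.4, 0.1, -0.6]
finger_gap: 0.433
time: 12.05
position: [611.2, 20.8, 141.5]
tcp_rot: [-3.107, 0.463, -0.001]
force: [-0.3, 0.3, 2.3]
finger_gap: 0.438
time: 12.15
position: [611.6, 20.8, 141.3]
tcp_rot: [-3.107, 0.463, -0.003]
force: [-3.9, 1.6, 16.5]
finger_gap: 0.429
time: 12.25
position: [612.2, 20.8, 141.4]
tcp_rot: [-3.107, 0.463, -0.005]
force: [-3.0, 0.1, 8.3]
finger_gap: 0.432
pos [612.2  20.8 141.4] toolx [ 0.957 -0.291  0.003] tooly [-0.291 -0.957 -0.001] toolz [ 0.0031  0.     -1.    ]
world d [-1.1 -0.1 -0. ] shift frac [-0.0051  0.0021  0.0001] rows>= 0.022080348653630767
 turn frac [-0.0006 -0.0019  0.0009] deg [-0.05 -0.17  0.08] q6 1.79
 turn frac [ 3.0000e-03 -9.0000e-04 -1.9991e+00] deg [ 2.7000e-01 -8.0000e-02 -1.7992e+02] q6 1.79
[-3.01212586  0.07799503  8.25155385] [-0.05863953  0.57468573 -0.05433901]
```

Re-homed at 141.4, so there was no slip in the grip, and this latch is clearly the good one. I'll repeat the tug at a lower, controlled pull.

```bash
python3 -m jog '[[[-0.004,0,-0.006],[0,-0.002,0],1]]'; python3 -m jog '[[[0,0,-0.006],[0,0,0],1]]';python3 -m jog '[[[0,0,-0.004],[0,0,0],1]]'; python3 -m jog '[[[0,0,-0.004],[0,0,0],1]]'
```

```text
time: 12.35
position: [611.7, 21.0, 143.1]
tcp_rot: [-3.106, 0.462, -0.001]
force: [-0.2, -0.2, -1.9]
finger_gap: 0.432
time: 12.45
position: [611.6, 21.0, 144.3]
tcp_rot: [-3.106, 0.462, -0.001]
force: [0.2, -0.2, -10.3]
finger_gap: 0.434
time: 12.55
position: [611.3, 21.1, 144.5]
tcp_rot: [-3.106, 0.463, 0.0]
force: [1.1, -0.1, -11.1]
finger_gap: 0.435
time: 12.65
position: [611.3, 21.1, 144.5]
tcp_rot: [-3.106, 0.463, 0.001]
force: [2.3, 0.5, -11.7]
finger_gap: 0.436
```

```bash
python3 -m jog '[[[0,0,-0.0035],[0,0,0],1]]'; python3 -m jog '[[[0,0,-0.0035],[0,0,0],1]]';python3 -m jog '[[[0,0,-0.0035],[0,0,0],1]]'
```

```text
time: 12.75
position: [611.3, 21.1, 144.5]
tcp_rot: [-3.106, 0.463, 0.001]
force: [2.6, -0.1, -11.8]
finger_gap: 0.437
time: 12.85
position: [611.3, 21.1, 144.5]
tcp_rot: [-3.106, 0.463, 0.002]
force: [2.3, 1.1, -13.3]
finger_gap: 0.432
time: 12.95
position: [611.2, 21.1, 144.6]
tcp_rot: [-3.106, 0.463, 0.003]
force: [2.9, 0.7, -14.5]
finger_gap: 0.438
```

It held for 0.5 s at about 8–12 N net with the height steady at 144.5. I'll seat it again.

```bash
python3 -m jog '[[[0.001,0,0.008],[0,0.0015,0],1]]'; python3 -m jog '[[[0,0,0.008],[0,0,0],1]]'; python3 -m jog '[[[0,0,0.006],[0,0,0],1]]'; python3 -m jog '[[[0,0,0.006],[0,0,0],1]]'
```

```text
time: 13.05
position: [611.5, 21.0, 143.4]
tcp_rot: [-3.107, 0.463, -0.001]
force: [0.9, -0.3, -0.9]
finger_gap: 0.436
time: 13.15
position: [611.6, 21.0, 142.5]
tcp_rot: [-3.107, 0.463, -0.002]
force: [-0.1, -0.0, -1.7]
finger_gap: 0.435
time: 13.25
position: [611.8, 20.9, 141.9]
tcp_rot: [-3.107, 0.463, -0.003]
force: [0.2, -0.3, -1.9]
finger_gap: 0.44
time: 13.35
position: [612.0, 20.9, 141.4]
tcp_rot: [-3.107, 0.463, -0.004]
force: [-2.1, 0.6, 6.4]
finger_gap: 0.436
```

```bash
python3 -m jog '[[[-0.002,0,0.004],[0,-0.002,0],1]]'; python3 -m jog '[[[0,0,0],[0,0,0],-1],[[0,0,0],[0,0,0],-1],[[0,0,0],[0,0,0],-1],[[0,0,0],[0,0,0],-1],[[0,0,0],[0,0,0],-1]]'; python3 -c "
from h import *
c=camera('wrist');cv2.imwrite('pics/wrist8.png',c['image']);print(sense()['force'])"
```

```text
time: 13.45
position: [612.1, 20.9, 141.4]
tcp_rot: [-3.106, 0.462, -0.002]
force: [1.0, -0.9, 3.0]
finger_gap: 0.438
time: 13.95
position: [612.8, 20.9, 142.3]
tcp_rot: [-3.106, 0.463, -0.004]
force: [-0.2, 0.3, -0.4]
finger_gap: 0.997
[-0.06305235  0.07704052 -0.2863482 ]
```

View pics/wrist8.png

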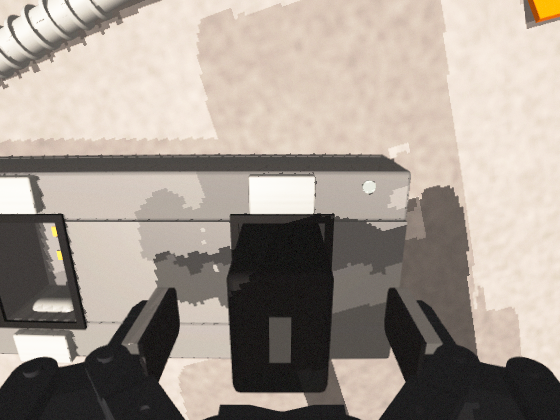

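The jaws are open and clear of the pack on both sides, with the pack standing in the right bay. I'll rise straight up and check how it is seated.

```bash
python3 -m jog '[[[0,0,-0.15],[0,0,0],-1],[[0,0,-0.2],[0,0,0],-1],[[0,0,-0.2],[0,0,0],-1],[[0,0,-0.2],[0,0,0],-1],[[0,0,0],[0,0,0],-1]]'; python3 -m jog '[[[-0.2,0,0],[0,0,0],-1],[[-0.1,0,0],[0,0,0],-1],[[0,0,0],[0,0,0],-1],[[0,0,0],[0,0,0],-1]]'
python3 - <<'E'
from h import *
s=sense(); c=camera("wrist"); print(s["position"],s["qvel"].round(3),s["force"])
p=(628.1,84.3,-.297); Y=np.array([-np.sin(p[2]),np.cos(p[2])]); b=np.array(p[:2])-65*Y
def ov(c,s,name,crop,f):
    y0,y1,x0,x1=crop
    im=cv2.resize(cv2.convertScaleAbs(c["image"][y0:y1,x0:x1],alpha=1.6,beta=10),None,fx=f,fy=f,interpolation=cv2.INTER_CUBIC)
    def pl(v,col):
        q=(proj(c,v,s)-[x0,y0]+.5)*f-.5; cv2.polylines(im,[(q*8).round().astype(int)],1,col,1,cv2.LINE_AA,3)
    pl(box(p[:2],p[2],(106,250,48))[4:],(0,0,255)); pl(box(b,p[2],(54,38,92),8)[4:],(0,255,255)); pl(box(b,p[2],(64.2,49.2,48))[4:],(255,255,0))
    cv2.imwrite(name,im)
u=proj(c,[*b,80],s)[0].astype(int); print(u)
ov(c,s,"pics/w9.png",(0,300,100,500),2)
c=camera("side"); ov(c,None,"pics/s9.png",(170,340,120,320),3)
c=camera("scene"); ov(c,None,"pics/c9.png",(120,250,260,420),4)
E
```

```text
time: 14.5
position: [611.4, 20.8, 295.4]
tcp_rot: [-3.106, 0.463, 0.005]
force: [0.7, -0.6, -1.1]
finger_gap: 1.001
time: 14.9
position: [553.5, 38.4, 296.1]
tcp_rot: [-3.106, 0.463, -0.001]
force: [1.0, 0.2, 0.3]
finger_gap: 0.997
[553.49779241  38.38985762 296.07278428] [ 0.004 -0.004  0.019  0.002  0.002  0.001] [1.0128041  0.18060992 0.26894001]
[280 125]
```

View pics/w9.png

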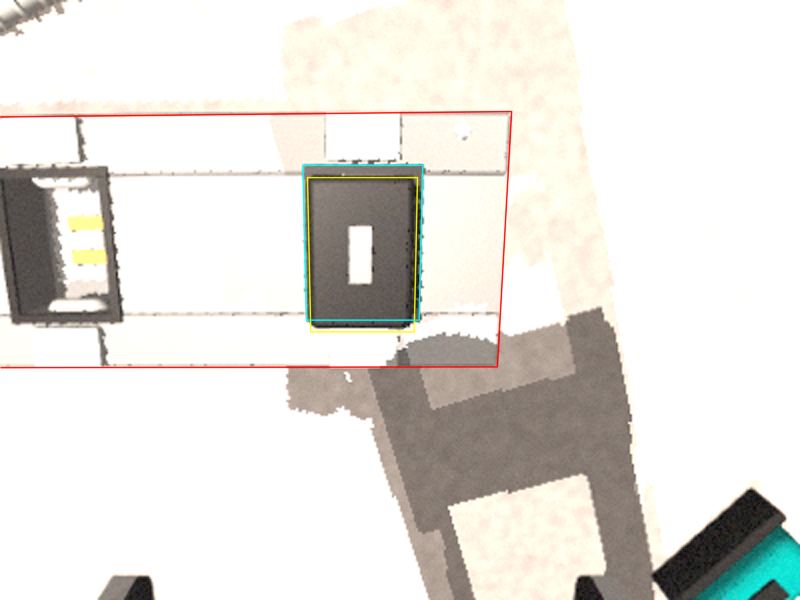

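View pics/s9.png

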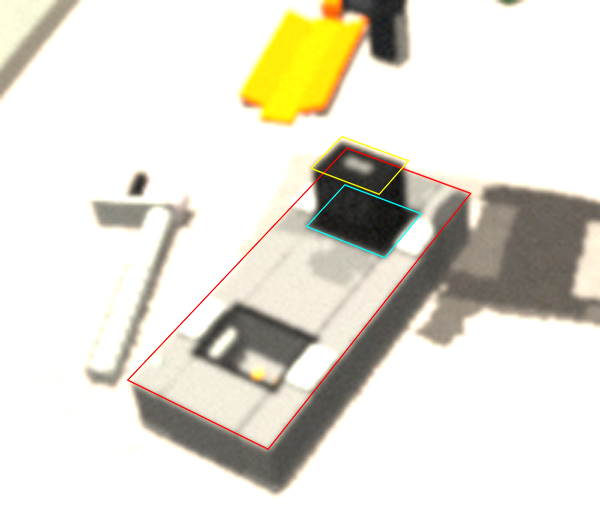

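View pics/c9.png

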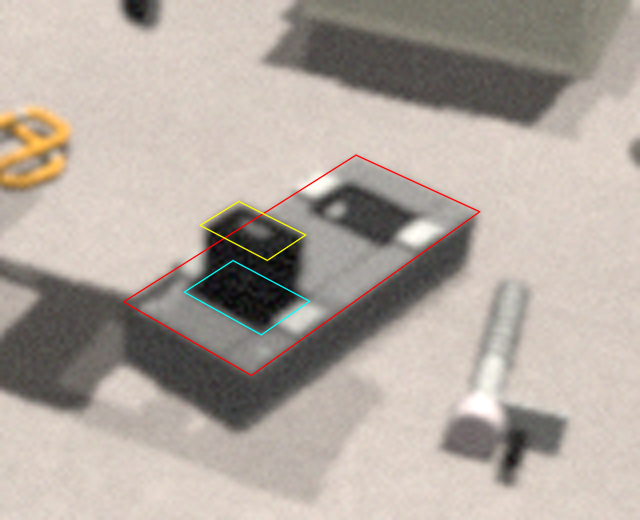

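All three views agree: the pack is upright and fully seated in the right bay, the gripper is well clear, and the dock and the gear around it look undisturbed. Handing in.

```bash
python3 -c "
from plant import *
print(finish_job(), sense()['time'])"
```

```text
the job is handed in; nothing more can be done
the job is handed in; nothing more can be done
```

The black pack is clicked in and fully home in the right bay; its latch held the tug, and I have let go of it. I handed the job in at about 15 s, and no verdict was reported.

- **Latch:** Spreading the rollers took about 11 N, which fits the good latch. The pack then snapped in and bottomed with the TCP at 141.4 mm. The highest push I read against the dock was about 18 N (roughly 20 N on the pack).
- **First tug – harder than asked:** The pull crept up to about 14 N net, above the intended 8–10 N. After about 0.5 s the pack started to rise, to about 7 mm. I pushed it back down and it bottomed at 141.4 mm again, so it had not slipped in the grip.
- **Second tug – held:** The latch held about 0.5 s at roughly 8–12 N net, with the TCP 3.1 to 3.2 mm above home. The last reading was again above 10 N. I then seated the pack once more, let go and backed off.
- **Last checks:** The wrist view shows the pack within about 1 mm of the fitted bay position and upright. The scene and side views are offset from my dock model by a few pixels for the dock and pack alike, which I take to be camera calibration. The gripper was clear, and the gear in view looked unmoved, though I did not measure it.

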